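# Stow the spline key and lock the drawer box

## Task

The lug nut set is going back out on the road: stand or lay the black adapter key in the empty front compartment of the open grey drawer, push the drawer fully shut, then slide the red transport lock on top of the box all the way to its end stop on the left as you face the box (towards the green mark), so that it holds the drawer. Leave the ramekin, the tire gauge and the tin where they are.

Things in the scene. Friction and masses are not known exactly. Their poses are not given: they have to be found in the camera images.
- insert: Two-tier gridded aluminium shelf insert, fixed on the bench. x points from its front to its back (away from the robot), y to the left seen from the robot, z up; origin at bench height below the middle of the shut drawer's front face. Its lower deck, a bar grating, has its top 25 mm above the bench, reaches from x = -170 to +250 mm and is 620 mm wide.
- drawer (a joint): Drawer of the box, in m: 0 = fully shut, grows as it is pulled out towards the robot (along -x of the insert), up to 0.145. About 2.5 N of friction, no spring; stays where it is left.
- bay (a point): Centre of the floor of the drawer's front compartment, 34 mm above the bench (moves with the drawer; axes as the insert). Inside it is 91 mm long in x and 144 mm wide in y; its side and back walls rise 58 mm above this floor, its front panel 64 mm. Behind it lies foam with six chrome lug nuts, part of the drawer.
- drawer_face (a point): Middle of the drawer's flat outer front face (moves with the drawer; axes as the insert), 64 mm above the bench. The face is 170 mm wide and spans 30 to 98 mm above the bench; a pull lip 80 mm wide sticks out 15 mm, 40 to 46 mm above the bench. An ear 30 mm wide rises 11 mm above the face's top edge, 30 to 60 mm left of the middle.
- lock (a joint): Red slide lock on the roof's front edge, in m: 0 = unlocked, at its right stop; grows to the left (+y of the insert) to its end stop at 0.060 = locked. About 2 N of friction, no spring. Its lip hangs down in front of the box; locked, it stands 3 mm in front of the drawer's ear. With the drawer farther out the lip strikes the ear; slid across too early it keeps the drawer from shutting.
- lock_grip (a point): Middle of the lock's upright red grip tab (moves with the lock; axes as the insert), 139 mm above the bench, 23 mm behind the shut drawer's face. The tab is 14 mm wide along the slide (y), 22 mm deep (x) and stands 123 to 151 mm above the bench on the 24 mm wide carriage, which reaches 36 mm forward of this point, to the lip, and 12 mm back.
- tier_edge (a point): Middle of the lower front edge of the insert's upper tier (bar grating), 228 mm above the bench. The tier runs from here 242 mm back and is 620 mm wide and 12 mm thick, on 16 mm uprights at its four corners. It overhangs the box's roof and the lock, so an upright tool cannot get at the lock or push the drawer home: come from the front, tool leaning.
- key: Black steel adapter key for spline lug nuts, standing on its round collar on the deck; loose, about 130 g. Origin at the centre of its underside, z up its axis. Collar 30 mm in diameter and 22 mm high, above it a 22 mm hexagon shank up to 52 mm.
- ramekin: Clear glass ramekin, 84 mm across and 43 mm high, standing on the deck beside the drawer; origin at the centre of its underside. Leave it alone. It and the key may stand on either side.
- gauge: Orange plastic pocket tire gauge with a black head, about 100 x 32 x 18 mm, lying on the deck to the right of the box; origin under its middle. Leave it alone.
- tin: Green metal tin, 60 mm across and 65 mm high, standing on the upper tier; origin at the centre of its underside. Leave it alone.
- box_roof (a point): Middle of the front edge of the roof of the grey polycarbonate drawer box, 115 mm above the bench (axes as the insert). The box's housing is bolted to the deck, is 170 mm wide, 210 mm long from here towards the back, and 90 mm high.

How it is judged:
By the outcome, as a careful person would: the job done as asked, in the order asked, and still so for the second after the job is handed in, with the robot touching nothing.
It also fails if it takes over 56 s, if anything falls off the work surface, if the arm or the gripper's body presses on something with over 40 N, if the wrist force passes 120 N, or if a joint passes its speed limit or range.

## Robot

A 6-joint arm with a two-finger parallel gripper is mounted at the origin on the work surface. World frame = base frame: x ahead of the robot, y to its left, z up, the work surface at z = 0. Lengths are in mm, angles in degrees, forces in N, time in s.
With the tool pointing down it reaches from about 350 to 850 mm from the base axis. Payload 8.1 kg.
Tool frame: the origin (TCP) lies at the very end of the fingers, on their centre line; the grasp point (between the pads) lies 19 mm behind it; z points along the fingers, y is the direction in which the jaws open and shut (so a half turn about z gives the same grasp; the last joint's range is limited). The gripper opens to 85 mm and grips with 20 to 120 N. Pads are 22 mm wide; open, the fingers measure 114 mm over their backs; the gripper's body (76 mm by 85 mm) begins 54 mm behind the grasp point. The pads swing forward as they close: fully open they stand 13 mm farther back than shut.
Start: joints at [58.705, 7.471, 85.268, -0, 87.261, -4.893], TCP at [266.779, 537.433, 194.692] pointing down, gripper open.
Joint ranges: [-169.43, 169.43], [-51.17, 129.36], [1.28, 143.12], [-76.62, 256.62], [0, 156.53], [-152.29, 152.29]. Speed limits (degrees/s): [136.94, 136.94, 159.86, 180, 180, 180].

## Interface

Orientations are given as [roll, pitch, yaw] about the fixed x, y, z axes, in that order (R = Rz(yaw) Ry(pitch) Rx(roll)).
In Python, from bench import sensors, viewer, job gives the robot as it stands.
- The arm moves only by the shell command python3 -m pendant 'ROWS' [FORCE]. ROWS is JSON, one flat list of numbers, 5 for each row, row after row: the shift along the world's x, y, z in mm, then the turn about the world's z in rad, then the finger opening in mm, from 0 to 85.4. In form: [x, y, z, twist, hand, x, y, z, twist, hand, ...]. A call has 1 to 12 rows; each row shifts and turns the pose as measured when the row begins; what a row does not reach is not made up. A row lasts 1/12 s, in which the tool goes at most 41.7 mm and 7.16 degrees, less where a joint would pass 70% of its speed; a pose out of reach is approached as far as the arm can. A call with a gripper value outside its range is refused whole. The fingers move at their own pace and stop on an object; FORCE is the grip in N (left out, the last holds). Time passes only in rows, so rows that do not move let the fingers close. It gives the time, the measured TCP pose, the force and the opening at its end, in the units of the state.
- sensors.sense(): the state, without advancing time (a new reading comes with each control period).
- viewer.snapshot(name): name is "side" or "top"; returns a dict with "frame" (420x560x3 uint8, blue, green, red), "z_map" (420x560 float32, mm along the optical axis (not along the pixel's ray), 0 where there is no reading), "fx", "fy", "cx", "cy" (pixels), "view" (4x4, takes a point from world to camera coordinates). Camera axes: x right, y down, z forward; pixel columns grow to the right and rows downward; lengths in mm; the calibration is good to about 2 mm. A picture is of the moment at which its call begins.
- job.hand_in(): hands the job in, once; it reports no verdict.
The state is a dict: "time": time; "joint_pos": joint angles; "qd": joint speeds; "joint_efforts": joint torques, N m; "tool_pos": TCP position; "tcp_rot": TCP orientation; "ft_force": force on the tool from outside, world axes, zero at the start; "wrist_torque": the same for the moment, N m; "finger_gap": finger opening in mm.
Only numpy, scipy, OpenCV 4.12 (cv2) and the standard library are available. Lean on these libraries where they do the work, as an engineer would, in place of code of your own. Each camera call takes 0.05 s, during which the arm holds its last target.

## Working session

There is one attempt and no reset: what is moved stays moved. The work goes in short steps, Python scripts to look and compute and a shell command to move; the robot and the scene stay as the last step left them, time stands still between calls to the robot, and variables do not carry over. Pictures are saved under pics/ and viewed, and the job is handed in when it is done.

```bash
ls -la; mkdir -p pics; cat > h.py <<'E'
import numpy as np, cv2
from bench import sensors, viewer, job
def snap(n,f):
    s=viewer.snapshot(n); cv2.imwrite('pics/'+f+'.png',s['frame']); np.savez('pics/'+f+'.npz',**{k:np.array(v) for k,v in s.items()}); return s
def load(f): return dict(np.load('pics/'+f+'.npz'))
def pt(s,u,v,z=None):
    z=s['z_map'][int(v),int(u)] if z is None else z
    c=np.array([(u-s['cx'])/s['fx']*z,(v-s['cy'])/s['fy']*z,z,1]); return (np.linalg.inv(s['view'])@c)[:3]
def proj(s,p):
    c=s['view']@np.append(p,1); return np.array([s['fx']*c[0]/c[2]+s['cx'],s['fy']*c[1]/c[2]+s['cy']])
E
python3 - <<'E'
from h import *
print(sensors.sense())
for n in('side','top'):
    s=snap(n,n+'0'); print(n,s['fx'],s['cx'],s['cy'],np.round(s['view'],3).tolist(), (s['z_map']>0).mean())
E
```

```text
total 12
drwxr-xr-x  3 agent agent 4096 Dec  7 03:46 .
drwxr-xr-x 23 root  root  4096 Dec  7 03:46 ..
drwxr-xr-x  2 agent agent 4096 Dec  7 03:46 pics
{'time': 0.0, 'joint_pos': array([ 5.87062125e+01,  7.51763627e+00,  8.53302544e+01, -1.02759440e-03,
        8.72597730e+01, -4.89206358e+00]), 'qd': array([-0.06156704,  0.0185987 , -0.0191746 , -0.08633373,  0.03652832,
        0.07297357]), 'joint_efforts': array([ 5.82758039e-04, -5.69433689e+01, -5.00535679e+01, -2.14552383e-04,
        1.56049384e-02, -3.07788525e-05]), 'tool_pos': array([266.45206108, 536.90012749, 193.6087783 ]), 'tcp_rot': array([-1.79892641e+02, -8.15885310e-03,  1.53598318e+02]), 'ft_force': array([-0.90875814, -0.09327297,  0.43143898]), 'wrist_torque': array([0.00872462, 0.02169383, 0.01894719]), 'finger_gap': 85.48665272056333}
side 522.2588966512124 277.9826738840167 210.75673555719533 [[0.894, -0.448, 0.014, -610.916], [-0.31, -0.641, -0.702, 322.835], [0.324, 0.623, -0.712, 764.099], [0.0, 0.0, 0.0, 1.0]] 0.9960841836734694
top 535.1152923004189 283.5007815995212 207.91430426951746 [[-0.017, -1.0, -0.022, 28.101], [-0.989, 0.02, -0.148, 679.919], [0.149, 0.019, -0.989, 1196.281], [0.0, 0.0, 0.0, 1.0]] 0.995922619047619
```

View pics/side0.png

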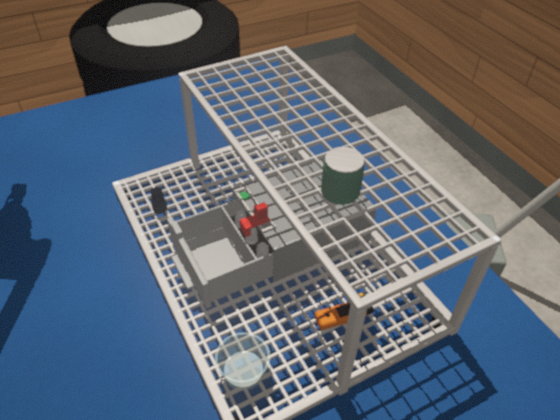

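View pics/top0.png

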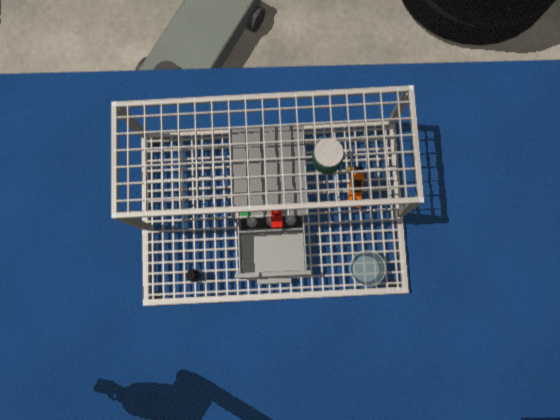

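```bash
python3 - <<'E'
from h import *
t=load('top0'); s=load('side0')
for n,a in(('top',t),('side',s)): print(n,'cam',np.round(np.linalg.inv(a['view'])[:3,3]))
def P(a,n,u,v): print(n,(u,v),np.round(pt(a,u,v),1))
for n,u,v in [('tierL',118,214),('tierR',418,205),('tierM',270,210),('deckL',146,301),('deckR',407,291),('key',193,274),('roof',270,150),('bay',275,255),('frontpanel',240,276),('fp',307,272),('ram',368,268),('red',277,218),('tin',328,148)]: P(t,n,u,v)
for n,u,v in [('key',157,192),('keytop',157,187),('red tab',262,213),('red low',247,226),('green',244,196),('frontpanel',175,245),('ear',186,257),('fp r',207,300),('ram',240,365),('tieredge',275,215),('tierR',350,302)]: P(s,n,u,v)
for n,a,b in(('top',t,(190,230,420,310)),('side',s,(120,160,320,400))):
    im=a['frame'] if n=='side' else a['frame']
    if n=='top': c=im[195:310,130:430]; k=2.6
    else: c=im[160:320,130:330]; k=3.7
    cv2.imwrite('pics/%sz.png'%n,cv2.resize(c,None,fx=k,fy=k,interpolation=cv2.INTER_CUBIC))
E
```

```text
top cam [ 495.   -8. 1284.]
side cam [ 399. -543.  780.]
tierL (118, 214) [646.6 340.6 238.7]
tierR (418, 205) [ 658.9 -263.   196. ]
tierM (270, 210) [649.6  38.7 231.3]
deckL (146, 301) [471.4 339.5  27.7]
deckR (407, 291) [ 484.  -266.6   25.9]
key (193, 274) [530.4 220.8  77.1]
roof (270, 150) [801.4  41.8 120.7]
bay (275, 255) [572.   37.2  37.4]
frontpanel (240, 276) [523.6 113.2  94.1]
fp (307, 272) [529.5 -34.8 101.6]
ram (368, 268) [ 538.3 -178.2   30.5]
red (277, 218) [647.6  28.5 122. ]
tin (328, 148) [754.  -75.2 305.7]
key (157, 192) [528.8 219.5  77.9]
keytop (157, 187) [533.1 233.6  77.7]
red tab (262, 213) [663.8  26.6 136.9]
red low (247, 226) [634.   24.2 120.4]
green (244, 196) [662.1 100.6 114.3]
frontpanel (175, 245) [520.1  95.5  53.9]
ear (186, 257) [522.2  30.4  89.4]
fp r (207, 300) [529.7 -39.3  48.5]
ram (240, 365) [ 535.3 -162.1   28.1]
tieredge (275, 215) [691.5  31.6 114.9]
tierR (350, 302) [ 657.3 -247.2  231.7]
```

```bash
ls pics
```

```text
side0.npz
side0.png
sidez.png
top0.npz
top0.png
topz.png
```

View pics/sidez.png

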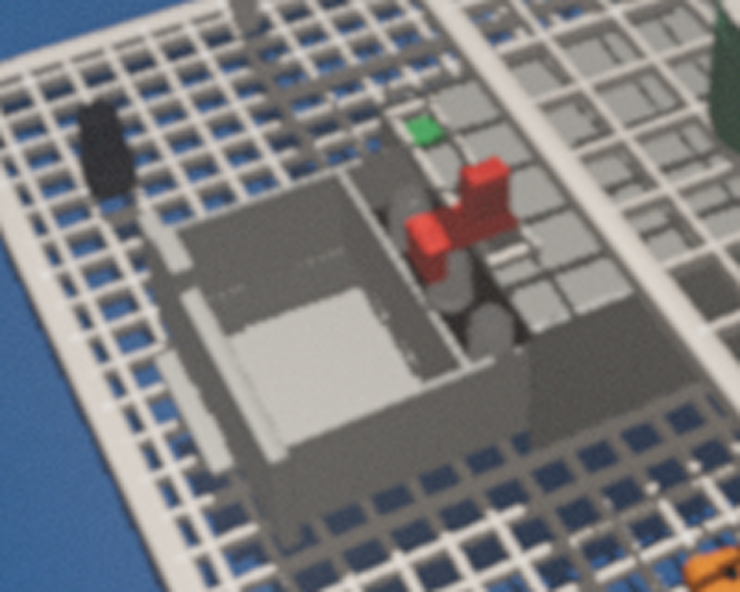

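View pics/topz.png

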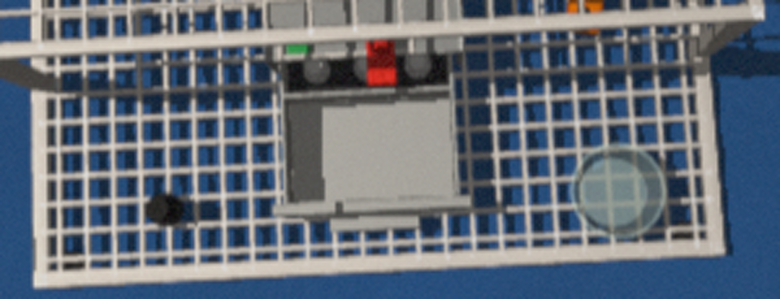

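```bash
cat >> h.py <<'E'
def cloud(s):
    v,u=np.mgrid[0:420,0:560]; z=s['z_map'].astype(float)
    c=np.stack([(u-s['cx'])/s['fx']*z,(v-s['cy'])/s['fy']*z,z,np.ones_like(z)],-1)
    p=(c@np.linalg.inv(s['view']).T)[...,:3]; p[z<=0]=np.nan; return p
E
python3 - <<'E'
from h import *
for n in('top0','side0'):
    s=load(n);p=cloud(s);f=s['frame'].astype(int);b,g,r=f[...,0],f[...,1],f[...,2]
    x,y,z=p[...,0],p[...,1],p[...,2]
    def rep(name,m):
        q=p[m]; print(n,name,len(q),'med',np.round(np.median(q,0),1),'lo',np.round(np.percentile(q,3,axis=0),1),'hi',np.round(np.percentile(q,97,axis=0),1)) if len(q) else print(n,name,0)
    near=(abs(x-530)<35)&(abs(y-220)<35)
    rep('key z>70',near&(z>70)&(z<90)); rep('key z40-90',near&(z>40)&(z<90))
    red=(r>120)&(g<70)&(b<70)&(x>600)&(x<720)&(z>100)
    rep('red all',red); rep('red tab',red&(z>135)); rep('red bar',red&(z>117)&(z<128)); rep('red lip',red&(z<117))
    rep('ramekin',(abs(x-538)<60)&(abs(y+170)<60)&(z>40)&(z<90))
    rep('drawer rim/front',(x>500)&(x<545)&(y>-80)&(y<150)&(z>88)&(z<103))
    rep('ear',(x>500)&(x<545)&(y>-80)&(y<150)&(z>103)&(z<115))
    rep('lip',(x>480)&(x<520)&(y>-60)&(y<130)&(z>36)&(z<60))
    rep('bayfloor',(x>520)&(x<640)&(y>-80)&(y<140)&(abs(z-36)<4)&(b>120))
    rep('roof',(x>630)&(x<640+230)&(y>-80)&(y<150)&(abs(z-117)<5)&~red)
    rep('tier',(x>600)&(x<660)&(z>222)&(z<250))
    rep('green',(g>r+30)&(g>b+30)&(x>630)&(x<700)&(z<130))
    # per-column tier front edge
    if n=='top0':
        for y0 in(-200,-100,0,100,200,300):
            m=(abs(y-y0)<15)&(z>222)&(z<250)&(x<680); q=p[m]; print(y0,np.round([q[:,0].min(),np.percentile(q[:,0],5),q[:,0].max()],1))
            m=(abs(y-y0)<15)&(abs(z-25)<8)&(x<500)&(x>440)&(r>120); q=p[m]; print('  deck',np.round([q[:,0].min(),q[:,0].max()],1) if len(q) else 0)
            m=(abs(y-y0)<15)&(z>90)&(z<110)&(x<545)&(x>500); q=p[m]; print('  face',np.round([q[:,0].min(),q[:,0].max()],1) if len(q) else 0)
E
```

```text
top0 key z>70 81 med [530.3 226.6  77.5] lo [519.4 217.4  71.5] hi [539.4 236.8  81.9]
top0 key z40-90 145 med [528.7 223.5  73.4] lo [517.4 213.5  42.7] hi [542.7 236.4  81.8]
top0 red all 96 med [636.3  31.6 124.4] lo [628.8  19.9 111.6] hi [659.1  41.7 153.1]
top0 red tab 13 med [657.   31.6 152.7] lo [655.3  25.2 140.8] hi [659.1  38.5 155.3]
top0 red bar 73 med [636.1  32.9 124.1] lo [629.5  19.9 120.4] hi [658.6  41.8 127.2]
top0 red lip 9 med [628.8  31.2 114. ] lo [628.6  23.2 105.9] hi [629.5  39.5 115.8]
top0 ramekin 468 med [ 540.5 -182.4   63.6] lo [ 499.3 -209.3   41.6] hi [ 575.5 -132.8   71.8]
top0 drawer rim/front 300 med [528.8  29.   98.3] lo [522.7 -37.3  91.1] hi [538.6 121.7 102.2]
top0 ear 74 med [527.2  85.3 109.5] lo [522.6 -13.5 103.4] hi [532.  100.7 112.8]
top0 lip 175 med [514.2  44.5  47.2] lo [508.1   3.3  42.6] hi [519.3  78.4  51.6]
top0 bayfloor 1579 med [578.1  28.4  35.2] lo [538.2 -25.8  32.3] hi [617.9  83.7  39.1]
top0 roof 4737 med [760.2  46.1 116.2] lo [657.9 -32.2 112.7] hi [852.  125.2 120.4]
top0 tier 1665 med [652.6 125.2 240.5] lo [ 641.9
[... 1007 characters left out ...]
kin 1251 med [ 540.  -153.3   59.8] lo [ 498.7 -208.8   41.4] hi [ 574.1 -131.8   68.6]
side0 drawer rim/front 485 med [526.4  21.7  96.4] lo [520.1 -40.6  89.3] hi [539.7 121.7  99.5]
side0 ear 90 med [525.1  85.7 107.7] lo [520.3  72.7 104.2] hi [530.1 101.2 109.6]
side0 lip 307 med [513.8  44.9  44.8] lo [507.    3.8  41.6] hi [519.8 113.2  51.9]
side0 bayfloor 961 med [582.3  51.3  33.3] lo [547.1  17.9  32.1] hi [617.7  88.3  35.6]
side0 roof 3662 med [725.3  33.4 114.4] lo [651.5 -30.9 112.3] hi [845.8 128.3 119.4]
side0 tier 2455 med [653.1   7.6 238.1] lo [ 640.3 -251.8  229.1] hi [659.4 342.  240.5]
side0 green 56 med [663.2 102.6 114.9] lo [656.7  94.6 112.5] hi [670.  111.8 116.4]
```

```bash
python3 -m pendant '[12,-14,0,0.02,60, 24,-28,0,0.045,60, 24,-28,0,0.045,60, 24,-28,0,0.045,60, 24,-28,0,0.045,60, 24,-28,0,0.045,60, 24,-28,0,0.045,60, 24,-28,0,0.045,60, 24,-28,0,0.045,60]' 40
```

```text
time: 0.85
tool_pos: [468.6, 291.8, 188.5]
tcp_rot: [-179.6, -0.4, 177.0]
ft_force: [0.3, 0.6, 0.5]
finger_gap: 60.0
```

```bash
python3 -m pendant '[24,-26,-10,0.035,60, 24,-26,-10,0.035,60, 10,-10,-10,0.01,60, 0,0,0,0,60,0,0,0,0,60]'; python3 - <<'E'
from h import *
s=snap('top','top1');snap('side','side1')
a=sensors.sense(); print(a['tool_pos'],a['tcp_rot'],a['joint_pos'])
E
```

```text
time: 1.27
tool_pos: [532.3, 218.7, 156.0]
tcp_rot: [-179.5, -0.4, -178.5]
ft_force: [-0.3, -0.3, -0.7]
finger_gap: 59.9
[531.69018295 219.79932305 156.29889217] [-179.4860035    -0.42709206 -178.36401578] [ 17.61813644   5.47300663  91.44900336  -0.37887551  83.63023299
 -73.97591455]
```

View pics/side1.png

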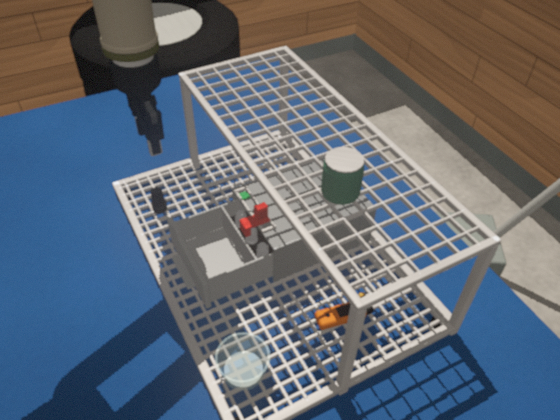

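View pics/top1.png

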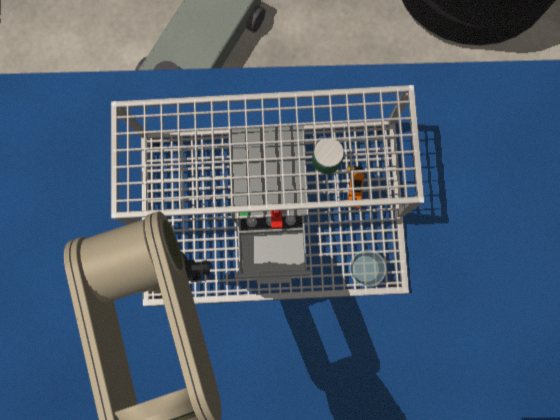

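```bash
python3 -m pendant '[-3,8,-20,0,60, 0,0,-30,0,60, 0,0,-30,0,60, 0,0,-10,0,60, 0,0,0,0,60]'; python3 - <<'E'
from h import *
s=snap('top','top2');s=snap('side','side2')
a=sensors.sense(); print(a['tool_pos'],a['tcp_rot'],a['ft_force'])
cv2.imwrite('pics/side2z.png',cv2.resize(s['frame'][100:260,80:280],None,fx=3.7,fy=3.7,interpolation=cv2.INTER_CUBIC))
E
```

```text
time: 1.78
tool_pos: [527.9, 235.8, 70.1]
tcp_rot: [-179.7, 0.1, -178.0]
ft_force: [0.0, -0.4, -0.5]
finger_gap: 59.9
[529.2865489  235.97012605  72.39305245] [-179.79317182    0.23869238 -178.01329512] [ 0.90164817 -0.60515947  0.1772961 ]
```

View pics/side2z.png

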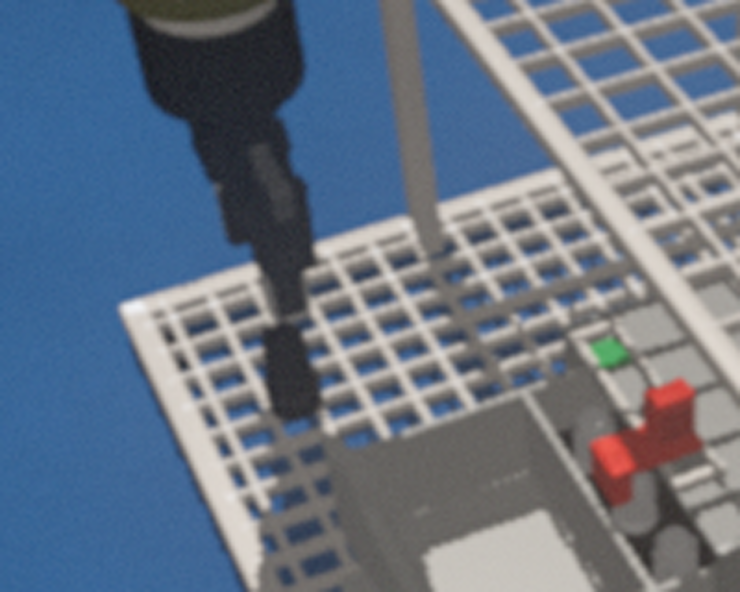

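```bash
python3 -m pendant '[0,-7,0,0,60, 0,0,-15,0,60,0,0,-15,0,60, 0,0,0,0,60]'; python3 - <<'E'
from h import *
for i in range(2):
    a=sensors.sense(); print(a['tool_pos'],a['tcp_rot'],a['ft_force'],a['joint_pos'])
E
```

```text
time: 2.22
tool_pos: [535.1, 230.5, 51.6]
tcp_rot: [-180.0, 1.0, -177.9]
ft_force: [-0.5, -0.2, -0.7]
finger_gap: 59.7
[535.05819369 230.48118859  51.57231415] [-179.99235593    1.00077907 -177.91782626] [-0.54094225 -0.23923035 -0.65947948] [ 18.46277794  10.29375526  97.56547678  -0.30590683  71.18300805
 -73.52307986]
[535.05819369 230.48118859  51.57231415] [-179.99235593    1.00077907 -177.91782626] [-0.54094225 -0.23923035 -0.65947948] [ 18.46277794  10.29375526  97.56547678  -0.30590683  71.18300805
 -73.52307986]
```

```bash
for i in 1 2 3; do python3 -m pendant '[0,0,0,0,60]'|grep -E 'pos|rot'; done
```

```text
tool_pos: [536.1, 230.4, 53.5]
tcp_rot: [180.0, 1.1, -177.9]
tool_pos: [536.9, 230.4, 55.0]
tcp_rot: [180.0, 1.2, -177.9]
tool_pos: [537.9, 230.5, 56.8]
tcp_rot: [179.9, 1.3, -178.0]
```

```bash
python3 -m pendant '[-6,-1,-12,0,60,-6,-1,-12,0,60]'; for i in 1 2; do python3 -m pendant '[0,0,0,0,60]'|grep -E 'pos|rot'; done
```

```text
time: 2.63
tool_pos: [530.1, 229.6, 37.1]
tcp_rot: [179.8, 1.9, -178.0]
ft_force: [-0.2, 0.0, -0.6]
finger_gap: 60.0
tool_pos: [527.4, 228.9, 34.2]
tcp_rot: [179.8, 1.6, -178.0]
tool_pos: [526.5, 228.7, 33.4]
tcp_rot: [179.9, 1.6, -178.0]
```

```bash
python3 -m pendant '[1,0,1,0,20, 0,0,0,0,20, 0,0,0,0,20]' 50; python3 -m pendant '[0,0,0,0,20,0,0,0,0,20]' 50
```

```text
time: 3.05
tool_pos: [526.3, 228.5, 33.4]
tcp_rot: [179.9, 1.4, -177.9]
ft_force: [-0.5, 0.4, 0.3]
finger_gap: 24.3
time: 3.22
tool_pos: [526.6, 228.6, 33.7]
tcp_rot: [179.9, 1.5, -177.9]
ft_force: [0.0, 1.0, -1.1]
finger_gap: 20.2
```

```bash
python3 - <<'E'
from h import *
s=snap('side','side3'); t=snap('top','top3')
cv2.imwrite('pics/side3z.png',cv2.resize(s['frame'][100:260,80:280],None,fx=3.7,fy=3.7,interpolation=cv2.INTER_CUBIC))
print(proj(s,[526.6,228.6,34]),proj(s,[526.6,228.6,53]))
E
```

```text
[157.87087203 205.37610576] [156.44580602 198.60349308]
```

View pics/side3z.png

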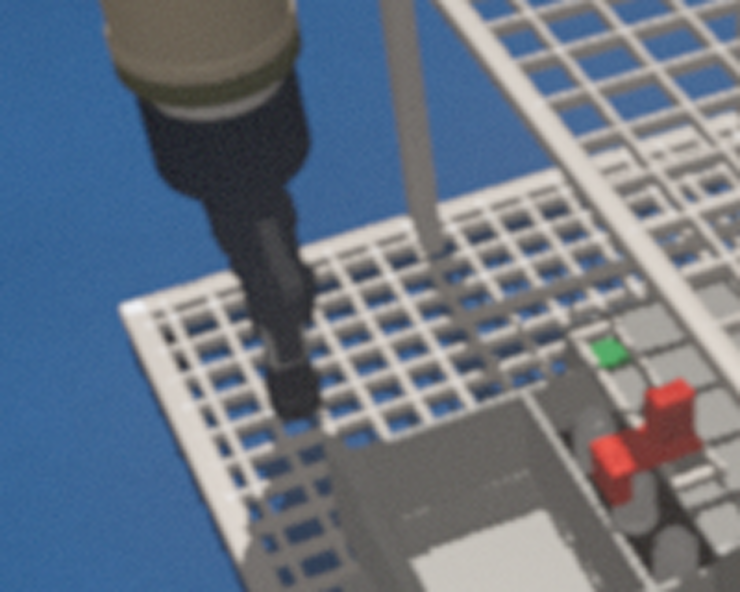

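View pics/top3.png

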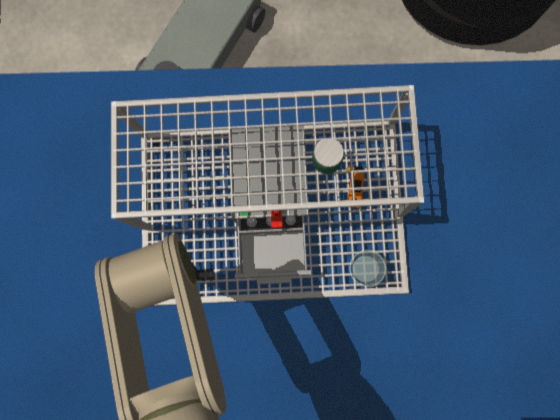

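```bash
python3 - <<'E'
from h import *
s=load('side3'); p=cloud(s)
for v in range(176,216,2):
    print(v,' '.join('%d,%d,%d'%tuple(p[v,u]) for u in range(150,170,3)), s['frame'][v,150:170:3].mean(-1).astype(int))
s=load('side0'); p=cloud(s); print()
for v in range(182,216,2):
    print(v,' '.join('%d,%d,%d'%tuple(p[v,u]) for u in range(150,170,3)), s['frame'][v,150:170:3].mean(-1).astype(int))
E
```

```text
176 514,172,162 518,166,165 523,165,165 528,166,161 534,166,159 571,327,16 581,346,-2 [52 56 67 73 52 73 81]
178 512,167,162 517,161,165 522,162,162 527,164,158 533,168,153 573,342,-2 579,339,-1 [52 57 62 62 50 54 88]Traceback (most recent call last):
  File "<stdin>", line 4, in <module>
  File "<stdin>", line 4, in <genexpr>
ValueError: cannot convert float NaN to integer
```

```bash
python3 - <<'E'
from h import *
for n in('side3','side0'):
  s=load(n); p=np.nan_to_num(cloud(s))
  for v in range(180,216,2):
    print(v,' '.join('%d,%d,%d'%tuple(p[v,u]) for u in range(150,168,3)), s['frame'][v,150:168:3].mean(-1).astype(int))
  print()
E
```

```text
180 514,179,147 516,164,158 521,164,156 528,170,149 534,174,143 0,0,0 [ 49  53  57  64  52 116]
182 514,188,135 517,171,147 522,170,146 528,173,141 533,176,137 563,302,22 [ 51  52  55  53  50 116]
184 514,190,128 516,173,141 522,175,137 530,188,124 534,181,127 561,296,22 [ 51  51  50  51  51 160]
186 513,193,121 516,176,134 523,185,123 528,185,122 534,185,119 559,289,23 [ 54  51  56  55  55 154]
188 513,193,116 516,180,126 522,187,118 531,206,98 557,316,-4 559,289,17 [ 71  53  53  55  86 155]
190 515,213,93 520,207,97 525,207,94 530,203,96 537,211,86 555,277,23 [ 76  67  50  53 127 165]
192 529,310,0 519,207,91 524,204,92 530,206,88 536,212,80 555,277,17 [ 93  87  55  53  93 108]
194 523,278,24 519,212,82 523,202,89 529,205,84 536,212,75 557,292,-1 [157  95  55  55  81  81]
196 522,272,24 518,211,77 522,204,82 528,205,79 535,210,72 555,286,-1 [123  98  57  58  73 122]
198 524,291,0 517,211,73 522,207,75 530,221,59 536,220,57 548,253,24 [ 88  89  74  66  59 156]
200 522,287,0 518,222,57 523,218,59 529,218,57 535,220,52 542,225,44 [99 57 57 48 49 80]
202 516,254,24 517,222,52 522,218,5
[... 1652 characters left out ...]
2,226,44 [95 51 51 53 53 81]
202 516,255,24 518,227,48 523,220,51 528,220,50 534,222,45 540,223,41 [150  55  51  51  52  61]
204 515,249,24 517,226,44 522,220,46 527,220,44 533,217,45 539,220,39 [181  55  53  55  56  59]
206 513,241,26 515,220,44 521,220,41 526,215,43 531,213,43 539,221,32 [184  60  52  51  53  55]
208 511,238,23 514,220,38 520,218,38 525,213,40 531,216,35 537,218,30 [154  78  59  52  57  56]
210 511,242,15 514,223,30 519,219,32 524,215,33 530,214,31 537,218,25 [130 128  51  56  56  71]
212 508,228,22 513,224,23 518,217,28 524,217,26 529,216,24 536,221,16 [173 156  56  53  64  88]
214 507,228,17 512,221,22 521,243,-2 527,240,-2 532,238,-2 538,235,-2 [117 123  88  94  98  81]
```

```bash
python3 - <<'E'
from h import *
for n,tc in(('side1',[531.7,219.8,156.3]),('side2',[529.3,236,72.4]),('side3',[526.6,228.6,33.7])):
    s=load(n);p=cloud(s);g=s['frame'].mean(-1)
    x,y,z=np.moveaxis(p,-1,0)
    print(n,proj(s,tc))
    for z0 in range(int(tc[2])-10,int(tc[2])+110,5):
        m=(abs(z-z0)<2.5)&(abs(x-tc[0])<60)&(abs(y-tc[1])<70)&(g<140)
        q=p[m]
        if len(q): print(z0,len(q),'x %.0f..%.0f y %.0f..%.0f'%(*np.percentile(q[:,0],[3,97]),*np.percentile(q[:,1],[3,97])))
E
```

```text
side1 [152.0975304  160.45838146]
196 16 x 525..543 y 183..252
201 27 x 521..544 y 180..251
206 37 x 523..544 y 176..251
211 52 x 521..544 y 175..253
216 45 x 521..540 y 175..252
221 37 x 522..544 y 175..253
226 42 x 523..540 y 174..252
231 30 x 521..540 y 175..258
236 4 x 520..523 y 178..255
241 15 x 519..527 y 168..261
246 39 x 519..546 y 158..269
251 96 x 521..545 y 157..247
256 39 x 519..546 y 157..272
261 44 x 516..546 y 155..251
side2 [155.14935791 188.77910785]
62 17 x 516..535 y 217..227
67 23 x 517..537 y 217..228
72 35 x 517..539 y 218..236
77 55 x 519..536 y 219..238
107 1 x 527..527 y 269..269
112 10 x 520..539 y 198..268
117 26 x 517..540 y 195..270
122 30 x 518..540 y 192..269
127 29 x 517..537 y 193..268
132 27 x 517..540 y 191..268
137 38 x 517..540 y 191..270
142 22 x 517..535 y 192..273
147 6 x 516..526 y 203..272
152 6 x 515..519 y 264..275
157 13 x 516..537 y 177..268
162 40 x 515..543 y 173..272
167 72 x 517..541 y 173..207
172 23 x 514..541 y 172..227
177 39 x 511..542 y 173..260
side3 [157.89307945 205.48164634]
23 169 x 484..573 y 161..277
28 32 x 509..543 y 176..230
33 26 x 515..540 y 214..225
38 24 x 514..539 y 213..224
43 41 x 516..541 y 214..235
48 39 x 515..541 y 216..231
53 19 x 518..536 y 217..224
58 18 x 517..535 y 217..226
63 11 x 516..536 y 216..228
68 6 x 517..531 y 210..225
73 12 x 515..536 y 208..242
78 20 x 516..534 y 205..240
83 28 x 515..537 y 203..241
88 22 x 515..537 y 203..239
93 28 x 515..536 y 203..241
98 22 x 515..533 y 202..239
103 2 x 515..529 y 205..238
113 6 x 513..523 y 192..216
118 26 x 512..537 y 186..244
123 29 x 514..536 y 184..211
128 13 x 514..538 y 180..208
133 25 x 508..537 y 177..240
138 48 x 508..540 y 175..238
```

```bash
python3 -m pendant '[0,0,0,0,60,0,0,0,0,60,0,0,0,0,60,1,0,-10,0,60, 1,0,-10,0,60]'; for i in 1 2; do python3 -m pendant '[0,0,0,0,60]'|grep -E 'pos|rot'; done
cat >> h.py <<'E'
def tips(s,tc,dx=60,dy=70,lo=10,hi=110):
    p=cloud(s);g=s['frame'].mean(-1);x,y,z=np.moveaxis(p,-1,0)
    for z0 in range(int(tc[2])+lo,int(tc[2])+hi,5):
        m=(abs(z-z0)<2.5)&(abs(x-tc[0])<dx)&(abs(y-tc[1])<dy)&(g<140); q=p[m]
        if len(q): print(z0,len(q),'x %.0f..%.0f y %.0f..%.0f'%(*np.percentile(q[:,0],[3,97]),*np.percentile(q[:,1],[3,97])))
E
python3 - <<'E'
from h import *
s=snap('side','side4');a=sensors.sense();print(a['tool_pos'],a['tcp_rot'],a['ft_force'],a['finger_gap'])
tips(s,a['tool_pos'])
E
```

```text
time: 3.73
tool_pos: [531.3, 229.5, 15.7]
tcp_rot: [179.8, 1.8, -178.0]
ft_force: [0.7, -0.3, 0.0]
finger_gap: 60.4
tool_pos: [530.0, 228.9, 13.1]
tcp_rot: [179.8, 1.6, -178.0]
tool_pos: [529.6, 228.7, 12.1]
tcp_rot: [179.9, 1.6, -178.0]
[529.15299271 228.58312907  11.79868689] [ 179.87251582    1.50985619 -177.95577288] [ 0.00139149 -0.46791948 -0.30533066] 59.87633764555305
21 209 x 486..584 y 165..279
26 108 x 490..547 y 162..241
31 13 x 514..527 y 215..228
36 9 x 514..521 y 214..230
41 12 x 514..521 y 215..227
46 23 x 514..522 y 219..235
51 7 x 517..527 y 193..253
56 26 x 517..540 y 191..260
61 22 x 518..538 y 185..262
66 34 x 517..541 y 183..258
71 30 x 517..538 y 184..260
76 42 x 517..536 y 185..260
81 18 x 517..535 y 184..263
86 5 x 516..536 y 182..250
91 3 x 516..518 y 193..260
96 6 x 514..519 y 185..253
101 22 x 514..541 y 167..262
106 46 x 517..541 y 165..187
111 38 x 513..540 y 164..245
116 26 x 511..541 y 165..250
```

```bash
python3 -m pendant '[0,0,-7,0,60,0,0,-6,0,60,0,0,0,0,60]';  python3 -m pendant '[0,0,0,0,20,0,0,0,0,20,0,0,0,0,20,0,0,0,0,20,0,0,0,0,20]' 50; python3 - <<'E'
from h import *
s=snap('side','side5');a=sensors.sense();print(a['tool_pos'],a['tcp_rot'],a['ft_force'],a['finger_gap'])
tips(s,a['tool_pos'],lo=20)
E
```

```text
time: 4.2
tool_pos: [529.2, 228.6, -2.4]
tcp_rot: [179.9, 1.5, -178.0]
ft_force: [-0.1, 0.2, -0.5]
finger_gap: 60.0
time: 4.62
tool_pos: [529.1, 228.7, -2.5]
tcp_rot: [179.9, 1.5, -178.0]
ft_force: [-0.8, -0.3, -1.0]
finger_gap: 27.6
[529.06541809 228.69649868  -2.45411769] [ 179.87077037    1.49364396 -177.95135863] [-0.16974878 -0.12867783 -1.61014918] 27.49536418958581
18 211 x 484..585 y 177..281
23 215 x 487..578 y 162..276
28 30 x 490..547 y 166..242
33 10 x 514..536 y 207..228
38 16 x 514..540 y 206..224
43 29 x 515..539 y 201..244
48 35 x 515..539 y 200..231
53 26 x 517..538 y 199..244
58 26 x 517..538 y 198..246
63 14 x 517..535 y 200..236
68 3 x 517..518 y 210..226
73 1 x 518..518 y 225..225
78 9 x 514..519 y 188..252
83 27 x 515..538 y 182..221
88 27 x 516..538 y 180..205
93 13 x 516..539 y 177..204
98 22 x 511..540 y 175..242
103 51 x 512..541 y 173..214
```

```bash
python3 -m pendant '[0,0,10,0,20,0,0,25,0,20,0,0,30,0,20,0,0,30,0,20,0,0,5,0,20,0,0,0,0,20]';  python3 - <<'E'
from h import *
s=snap('side','side6');a=sensors.sense();print(a['tool_pos'],a['tcp_rot'],a['ft_force'],a['finger_gap'])
cv2.imwrite('pics/side6z.png',cv2.resize(s['frame'][60:260,80:280],None,fx=3,fy=3,interpolation=cv2.INTER_CUBIC))
E
```

```text
time: 5.17
tool_pos: [525.5, 227.4, 101.7]
tcp_rot: [180.0, 1.2, -177.9]
ft_force: [0.1, -0.8, -2.0]
finger_gap: 27.7
[525.91236141 227.54048768 101.70498058] [ 179.95276992    1.23475328 -177.95285584] [ 1.01402953  0.24023167 -0.53825747] 28.232571575182074
```

View pics/side6z.png

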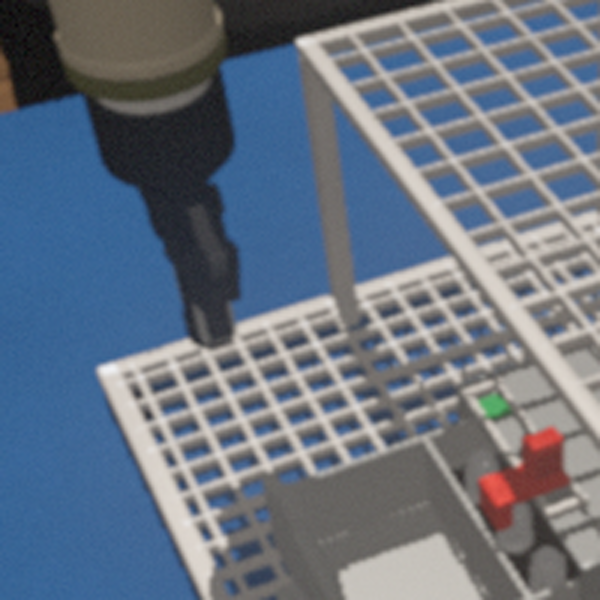

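```bash
python3 -m pendant '[4,-18,0,0,20,8,-35,0,0,20,8,-35,0,0,20,8,-35,0,0,20,8,-35,0,0,20,4,-18,0,0,20,0,0,0,0,20]';  python3 - <<'E'
from h import *
s=snap('side','side7');t=snap('top','top7');a=sensors.sense();print(a['tool_pos'],a['tcp_rot'],a['ft_force'],a['finger_gap'])
tips(s,a['tool_pos'],lo=0,hi=200)
cv2.imwrite('pics/side7z.png',cv2.resize(s['frame'][60:300,80:380],None,fx=2.5,fy=2.5,interpolation=cv2.INTER_CUBIC))
E
```

```text
time: 5.8
tool_pos: [560.8, 46.1, 92.4]
tcp_rot: [179.9, 0.7, -177.6]
ft_force: [-0.0, 0.1, -1.5]
finger_gap: 27.8
[560.07991005  49.06550122  92.27177312] [ 179.84850837    0.60177187 -177.5268027 ] [ 0.28055174 -0.53039065 -1.89723036] 28.095032343725244
92 48 x 520..549 y -17..116
97 85 x 520..532 y -19..103
102 16 x 520..530 y 73..91
107 6 x 520..530 y 72..90
117 2 x 548..561 y 32..42
122 11 x 546..562 y 32..48
127 18 x 546..561 y 26..46
132 21 x 546..564 y 24..64
137 35 x 546..572 y 19..62
142 61 x 547..569 y 18..61
147 41 x 549..571 y 18..63
152 36 x 550..569 y 17..66
157 26 x 549..567 y 18..62
162 16 x 549..552 y 24..62
167 13 x 548..557 y 39..67
172 21 x 547..561 y 15..75
177 41 x 546..570 y 1..86
182 50 x 547..571 y -2..86
187 28 x 546..574 y -4..91
192 37 x 544..572 y -6..59
197 90 x 543..573 y -9..64
202 57 x 543..578 y -12..60
207 55 x 542..577 y -13..65
212 52 x 543..577 y -16..60
217 61 x 543..575 y -19..56
222 86 x 541..577 y -20..55
227 142 x 541..576 y -19..30
232 111 x 542..579 y -14..33
237 86 x 542..570 y -1..33
242 49 x 550..571 y 4..23
247 46 x 550..569 y 7..18
252 31 x 552..570 y 7..11
257 65 x 530..579 y 7..27
262 123 x 522..588 y 8..40
267 129 x 523..590 y 8..40
272 127 x 523..588 y 8..39
277 128 x 523..587 y 8..37
282 130 x 522..588 y 8..41
287 134 x 522..589 y 8..38
```

View pics/side7z.png

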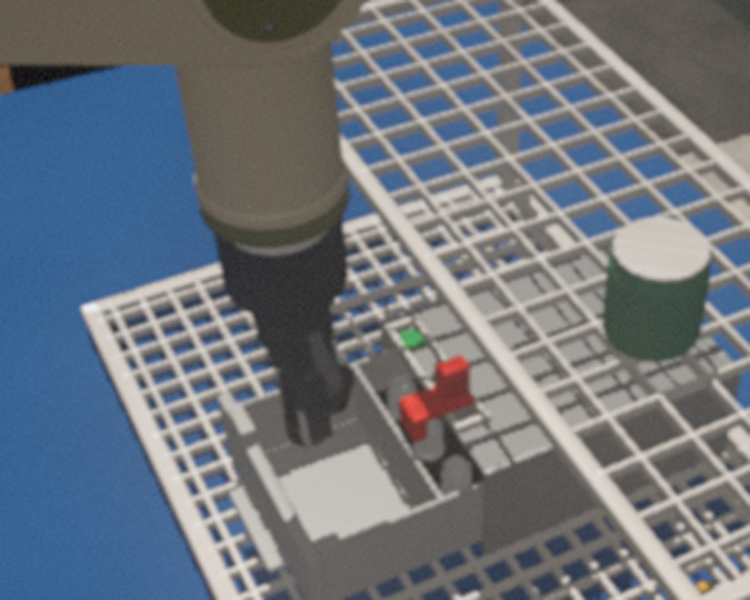

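View pics/top7.png

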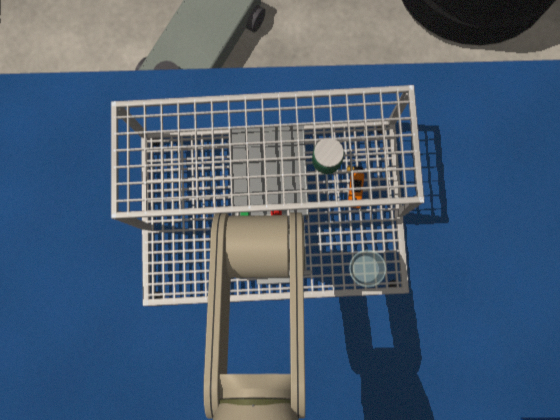

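```bash
python3 -m pendant '[3,-3,-12,0,20,3,-3,-25,0,20,0,0,-20,0,20,0,0,0,0,20,0,0,0,0,20]';  python3 - <<'E'
from h import *
s=snap('side','side8');a=sensors.sense();print(a['tool_pos'],a['tcp_rot'],a['ft_force'],a['finger_gap'])
tips(s,a['tool_pos'],lo=0,hi=150,dy=50,dx=40)
cv2.imwrite('pics/side8z.png',cv2.resize(s['frame'][60:300,80:380],None,fx=2.5,fy=2.5,interpolation=cv2.INTER_CUBIC))
E
```

```text
time: 6.32
tool_pos: [564.7, 48.5, 29.4]
tcp_rot: [179.7, 0.5, -177.2]
ft_force: [-0.1, 0.3, -1.6]
finger_gap: 27.7
[564.0904941   48.55979528  29.04503106] [ 179.73173115    0.44906911 -177.20175357] [-0.91479544  0.49149498 -2.51590831] 27.6933511940477
29 41 x 549..576 y 19..57
34 274 x 546..577 y 17..96
39 4 x 550..567 y 22..31
59 7 x 551..557 y 38..43
64 8 x 551..572 y 31..45
69 18 x 551..564 y 25..66
74 29 x 551..577 y 21..63
79 55 x 551..572 y 21..64
84 31 x 553..574 y 20..63
89 36 x 553..571 y 20..65
94 42 x 525..558 y -1..72
99 49 x 524..556 y 1..75
104 13 x 525..555 y 31..75
109 16 x 539..565 y 23..74
114 39 x 550..573 y 2..82
119 44 x 550..578 y 1..92
124 16 x 551..575 y -1..89
129 29 x 550..563 y -0..66
134 63 x 547..581 y 5..64
139 31 x 546..582 y 21..63
144 28 x 547..580 y 0..66
149 30 x 547..582 y 19..58
154 22 x 549..582 y 0..57
159 39 x 545..583 y -1..56
164 30 x 545..584 y 2..33
169 69 x 546..583 y -1..34
174 76 x 547..574 y 2..35
```

View pics/side8z.png

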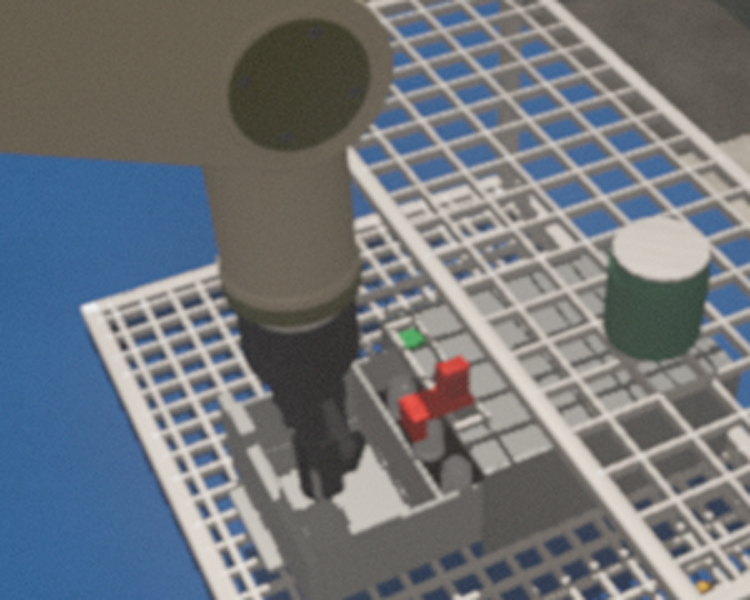

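```bash
python3 -m pendant '[0,-2,-9,0,20,0,0,-9,0,20,0,0,0,0,20,0,0,0,0,20]';  python3 -c "
from h import *
a=sensors.sense();print(a['tool_pos'],a['tcp_rot'],a['ft_force'],a['finger_gap'])"
```

```text
time: 6.7
tool_pos: [565.8, 48.2, 11.9]
tcp_rot: [179.7, 0.7, -177.0]
ft_force: [-0.9, -0.7, -1.2]
finger_gap: 27.7
[565.82115562  48.16022328  11.90636952] [ 179.73416868    0.670139   -177.04927034] [-0.86362951 -0.72031078 -1.15537019] 27.743171442775676
```

```bash
for i in 1 2; do python3 -m pendant '[0,0,-3,0,20,0,0,0,0,20]'; done
```

```text
time: 6.87
tool_pos: [566.4, 48.2, 9.4]
tcp_rot: [179.7, 0.7, -177.1]
ft_force: [-0.5, -0.1, -1.4]
finger_gap: 27.7
time: 7.03
tool_pos: [567.1, 48.1, 7.0]
tcp_rot: [179.7, 0.8, -177.1]
ft_force: [0.8, -0.6, -1.7]
finger_gap: 27.5
```

```bash
for i in 1 2; do python3 -m pendant '[0,0,-2,0,20,0,0,0,0,20]'; done
```

```text
time: 7.2
tool_pos: [568.8, 48.0, 6.7]
tcp_rot: [179.7, 1.0, -177.1]
ft_force: [-0.3, -0.1, -2.3]
finger_gap: 27.9
time: 7.37
tool_pos: [570.7, 48.0, 6.7]
tcp_rot: [179.8, 1.2, -177.1]
ft_force: [0.8, 0.7, -1.3]
finger_gap: 28.0
```

```bash
python3 -m pendant '[0,0,0,0,48,0,0,0,0,48,0,0,0,0,48]';  python3 - <<'E'
from h import *
s=snap('side','side9');a=sensors.sense();print(a['tool_pos'],a['tcp_rot'],a['ft_force'],a['finger_gap'])
cv2.imwrite('pics/side9z.png',cv2.resize(s['frame'][60:300,80:380],None,fx=2.5,fy=2.5,interpolation=cv2.INTER_CUBIC))
E
```

```text
time: 7.62
tool_pos: [571.2, 47.9, 6.9]
tcp_rot: [179.8, 1.3, -177.1]
ft_force: [-1.4, -0.5, 0.9]
finger_gap: 47.9
[571.09668997  47.93199647   6.86218363] [ 179.76119772    1.26024952 -177.08307126] [ 0.01679053  0.56924272 -0.54524756] 47.92825823667765
```

View pics/side9z.png

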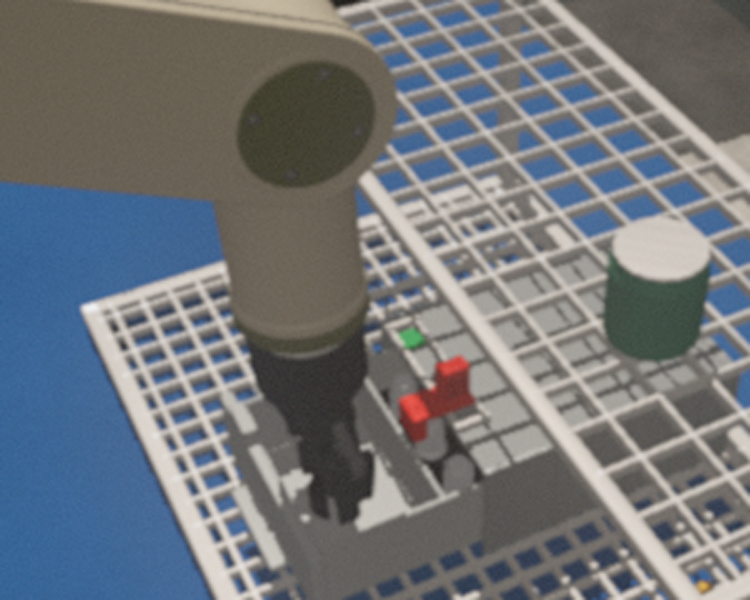

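```bash
python3 -m pendant '[0,0,8,0,48,0,0,20,0,48,-1,0,30,0,48,-3,0,35,0,48,-5,0,10,0,48,-10,0,0,0,48]';  python3 - <<'E'
from h import *
s=snap('side','side10');a=sensors.sense();print(a['tool_pos'],a['tcp_rot'],a['ft_force'],a['finger_gap'])
cv2.imwrite('pics/side10z.png',cv2.resize(s['frame'][60:300,80:380],None,fx=2.5,fy=2.5,interpolation=cv2.INTER_CUBIC))
E
```

```text
time: 8.17
tool_pos: [548.6, 47.8, 113.3]
tcp_rot: [179.7, 0.9, -177.1]
ft_force: [-0.0, 0.3, -0.3]
finger_gap: 48.2
[547.28925812  47.91380224 113.01467979] [ 179.74122723    0.87098386 -177.08470164] [2.12680404 0.37512457 1.04758713] 47.98950898689114
```

View pics/side10z.png

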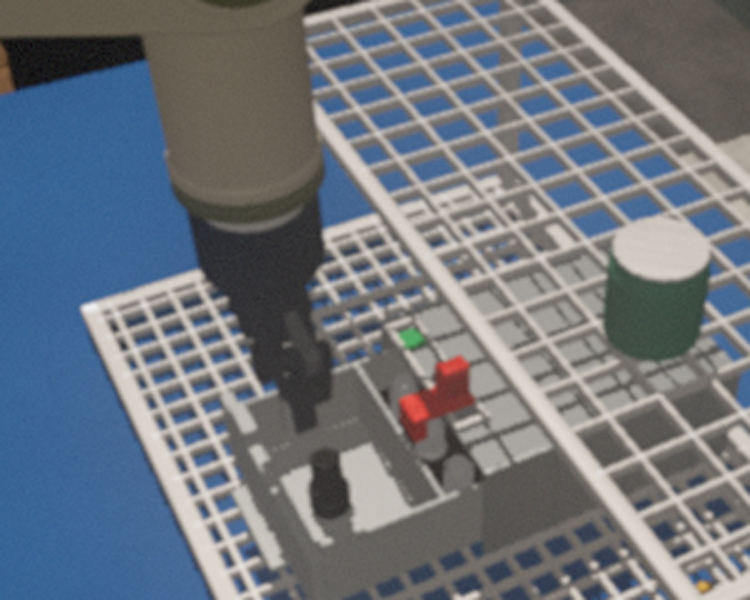

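```bash
python3 - <<'E'
from h import *
s=load('side9');p=cloud(s);tc=np.array([571,48,7]);x,y,z=np.moveaxis(p,-1,0)
f=s['frame'].astype(int)
for z0 in range(90,420,10):
    m=(abs(z-z0)<5)&(abs(x-tc[0])<75)&(abs(y-tc[1])<80)&(y<48)&~((f[...,2]>f[...,1]+60))
    q=p[m]
    if len(q): print(z0,'TCP+%d'%(z0-7),len(q),'x-rel %.0f..%.0f y %.0f..%.0f'%(*(np.percentile(q[:,0],[2,98])-571),*np.percentile(q[:,1],[2,98])-48))
E
```

```text
90 TCP+83 404 x-rel -47..72 y -79..-4
100 TCP+93 311 x-rel -46..59 y -77..-3
110 TCP+103 106 x-rel -17..57 y -61..-5
120 TCP+113 116 x-rel -18..73 y -65..-4
130 TCP+123 83 x-rel -18..16 y -67..-21
140 TCP+133 131 x-rel -21..17 y -69..-16
150 TCP+143 244 x-rel -20..15 y -67..-14
160 TCP+153 70 x-rel -12..9 y -42..-30
170 TCP+163 89 x-rel -38..17 y -40..-12
180 TCP+173 198 x-rel -40..29 y -39..-6
190 TCP+183 191 x-rel -40..26 y -39..-4
200 TCP+193 214 x-rel -40..27 y -39..-5
210 TCP+203 244 x-rel -41..26 y -39..-6
220 TCP+213 178 x-rel -39..26 y -39..-9
230 TCP+223 94 x-rel -46..34 y -45..-7
240 TCP+233 265 x-rel -46..30 y -44..-5
250 TCP+243 333 x-rel -46..34 y -44..-6
260 TCP+253 270 x-rel -45..29 y -43..-6
270 TCP+263 269 x-rel -45..28 y -43..-6
280 TCP+273 283 x-rel -46..27 y -43..-7
290 TCP+283 276 x-rel -46..28 y -43..-6
300 TCP+293 303 x-rel -46..29 y -43..-7
310 TCP+303 298 x-rel -46..27 y -43..-6
320 TCP+313 323 x-rel -47..29 y -43..-7
330 TCP+323 304 x-rel -46..24 y -43..-10
340 TCP+333 124 x-rel -43..12 y -43..-20
360 TCP+353 109 x-rel -30..12 y -68..-64
370 TCP+363 291 x-rel -52..23 y -69..-64
380 TCP+373 470 x-rel -69..30 y -70..-64
390 TCP+383 578 x-rel -73..35 y -70..-64
400 TCP+393 589 x-rel -73..37 y -70..-64
410 TCP+403 628 x-rel -73..38 y -70..-64
```

```bash
python3 -m pendant '[-15,3,0,0,48,-28,5,0,-0.12,60,-28,5,0,-0.12,85,-28,5,0,-0.12,85,-15,4,0,-0.12,85,0,0,0,-0.12,85,0,0,0,-0.12,85,0,0,0,-0.12,85,0,0,0,-0.12,85,0,0,0,-0.12,85]'
```

```text
time: 9.05
tool_pos: [426.4, 70.4, 112.1]
tcp_rot: [179.9, 0.9, 118.7]
ft_force: [-0.0, 0.2, -0.3]
finger_gap: 85.4
```

```bash
python3 -m pendant '[0,0,-10,-0.12,85,0,0,-20,-0.12,85,0,0,-20,-0.12,85,0,0,-15,-0.07,85,0,0,0,0,85,0,0,0,0,85]'
python3 - <<'E'
from h import *
s=snap('side','side11');a=sensors.sense();print(a['tool_pos'],a['tcp_rot'],a['ft_force'],a['finger_gap'],a['joint_pos'])
p=cloud(s);tc=a['tool_pos'];x,y,z=np.moveaxis(p,-1,0)
for z0 in range(int(tc[2])+30,int(tc[2])+180,5):
    m=(abs(z-z0)<2.5)&(abs(x-tc[0])<110)&(abs(y-tc[1])<60); q=p[m]
    if len(q): print('TCP+%d'%(z0-tc[2]),len(q),'x-rel %.0f..%.0f y-rel %.0f..%.0f'%(*(np.percentile(q[:,0],[1,99])-tc[0]),*np.percentile(q[:,1],[3,97])-tc[1]))
EOF
E
```

```text
time: 9.55
tool_pos: [426.4, 70.6, 45.4]
tcp_rot: [179.8, 1.0, 92.8]
ft_force: [-0.2, 0.0, 1.0]
finger_gap: 85.3
[426.20473572  70.53857377  45.38769426] [179.85940807   1.01778977  92.77401686] [-0.46287542  0.17568595 -0.20724895] 84.5674041691987 [  3.54405281 -12.06932647 120.37724857  -1.0747232   71.56818
   1.10749538]
TCP+29 28 x-rel 95..98 y-rel -52..50
TCP+34 30 x-rel 95..98 y-rel -57..51
TCP+39 29 x-rel 95..98 y-rel -50..55
TCP+44 32 x-rel 95..106 y-rel -58..48
TCP+49 191 x-rel 43..107 y-rel -56..53
TCP+54 84 x-rel -53..106 y-rel -56..31
TCP+59 84 x-rel -54..106 y-rel -12..30
TCP+64 80 x-rel -54..106 y-rel -12..31
TCP+69 39 x-rel -54..57 y-rel -13..-1
TCP+74 38 x-rel -54..56 y-rel -13..6
TCP+79 43 x-rel -55..57 y-rel -13..1
TCP+84 29 x-rel -54..56 y-rel -12..0
TCP+89 29 x-rel -59..61 y-rel -14..-2
TCP+94 84 x-rel -69..71 y-rel -14..4
TCP+99 205 x-rel -73..73 y-rel -14..12
TCP+104 142 x-rel -72..73 y-rel -14..12
TCP+109 134 x-rel -72..71 y-rel -17..14
TCP+114 241 x-rel -71..72 y-rel -16..12
TCP+119 146 x-rel -70..70 y-rel -17..-1
TCP+124 126 x-rel -70..71 y-rel -16..-3
TCP+129 134 x-rel -70..69 y-rel -18..-5
TCP+134 191 x-rel -69..69 y-rel -18..1
TCP+139 250 x-rel -68..68 y-rel -18..1
TCP+144 195 x-rel -68..67 y-rel -17..2
TCP+149 313 x-rel -67..67 y-rel -12..12
TCP+154 114 x-rel -65..66 y-rel -11..16
TCP+159 6 x-rel -37..34 y-rel -10..-2
TCP+164 40 x-rel -37..37 y-rel -34..-4
TCP+169 115 x-rel -36..33 y-rel -35..-9
TCP+174 122 x-rel -36..37 y-rel -35..-7Traceback (most recent call last):
  File "<stdin>", line 7, in <module>
NameError: name 'EOF' is not defined
```

```bash
python3 - <<'E'
from h import *
s=load('side11');cv2.imwrite('pics/side11z.png',cv2.resize(s['frame'][60:360,0:320],None,fx=2,fy=2,interpolation=cv2.INTER_CUBIC))
E
```

```text
(no output)
```

View pics/side11z.png

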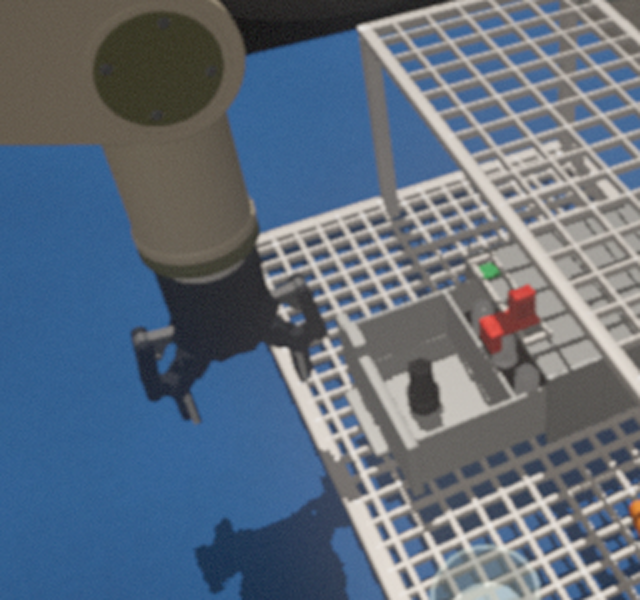

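```bash
python3 -m pendant '[8,0,-4,-0.015,85,10,0,-4,0,85,5,0,-2,0,85,0,0,0,0,85]'; python3 -m pendant '[0,0,0,0,85]'
```

```text
time: 9.93
tool_pos: [452.3, 70.7, 39.2]
tcp_rot: [179.6, 1.0, 92.4]
ft_force: [0.8, 0.7, -0.4]
finger_gap: 85.1
time: 10.02
tool_pos: [452.8, 70.7, 40.0]
tcp_rot: [179.6, 1.0, 92.5]
ft_force: [0.5, -0.3, -1.2]
finger_gap: 85.0
```

```bash
python3 -m pendant '[4,0,-5,0,85,6,0,-3,0,85,8,0,0,0,85,10,0,0,0,85,10,0,0,0,85]'; python3 -m pendant '[10,0,0,0,85,10,1,0,0,85]'
```

```text
time: 10.43
tool_pos: [490.9, 71.3, 32.1]
tcp_rot: [179.7, 1.0, 92.6]
ft_force: [-3.8, 0.9, 3.3]
finger_gap: 85.0
time: 10.6
tool_pos: [511.5, 72.2, 31.6]
tcp_rot: [179.8, 1.0, 92.7]
ft_force: [-4.0, -1.6, 1.2]
finger_gap: 85.0
```

```bash
python3 -m pendant '[10,1,0.5,0,85,10,0,0.5,0,85,10,0,0.5,0,85]'; python3 -m pendant '[10,1,0,0,85,7,0,0,0,85,4,0,0,0,85,0,0,0,0,85]'; python3 - <<'E'
from h import *
s=snap('side','side12');t=snap('top','top12');a=sensors.sense();print(a['tool_pos'],a['tcp_rot'],a['ft_force'],a['finger_gap'])
cv2.imwrite('pics/side12z.png',cv2.resize(s['frame'][60:300,80:380],None,fx=2.5,fy=2.5,interpolation=cv2.INTER_CUBIC))
E
```

```text
time: 10.85
tool_pos: [542.0, 73.1, 31.6]
tcp_rot: [-179.9, 1.0, 92.7]
ft_force: [-2.1, 1.4, 2.1]
finger_gap: 85.2
time: 11.18
tool_pos: [565.6, 74.1, 30.5]
tcp_rot: [-179.7, 1.0, 92.7]
ft_force: [-0.6, -1.0, 0.1]
finger_gap: 85.0
[564.94962175  74.05312627  30.47071665] [-179.71178372    0.98402992   92.74402222] [-1.13117446 -0.01171712 -0.0346189 ] 84.9591888245626
```

View pics/side12z.png

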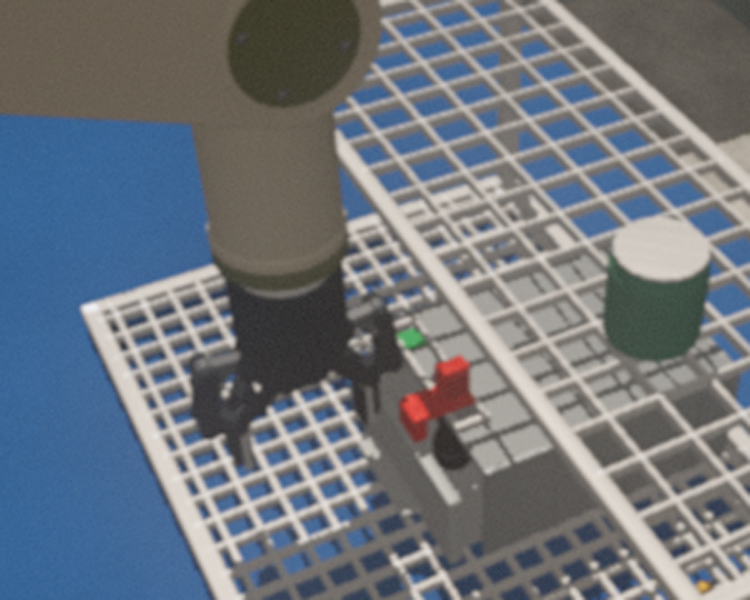

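```bash
python3 -m pendant '[5,0,1,0,85,6,0,0.5,0,85,5,0,0,0,85]'; python3 -m pendant '[4,0,0,0,85,3,0,0,0,85]';python3 -m pendant '[3,0,0,0,85,3,0,0,0,85]'
```

```text
time: 11.53
tool_pos: [578.7, 74.4, 30.8]
tcp_rot: [-179.5, 1.0, 92.8]
ft_force: [-3.4, 2.1, 1.8]
finger_gap: 85.1
time: 11.7
tool_pos: [581.0, 74.5, 31.1]
tcp_rot: [-178.8, 0.9, 92.8]
ft_force: [-40.4, -0.5, 31.8]
finger_gap: 85.1
time: 11.87
tool_pos: [579.6, 74.4, 32.2]
tcp_rot: [-177.8, 1.0, 92.9]
ft_force: [-27.5, -1.3, 19.5]
finger_gap: 84.9
```

```bash
python3 -m pendant '[-3,0,1,0,85,-8,0,0,0,85,-8,0,0,0,85,0,0,0,0,85]'; python3 - <<'E'
from h import *
s=snap('side','side13');t=snap('top','top13');a=sensors.sense();print(a['tool_pos'],a['tcp_rot'],a['ft_force'],a['finger_gap'])
cv2.imwrite('pics/side13z.png',cv2.resize(s['frame'][60:300,80:380],None,fx=2.5,fy=2.5,interpolation=cv2.INTER_CUBIC))
O=np.array([641.5,42]);ex=np.array([np.cos(.031),np.sin(.031)]);ey=np.array([-ex[1],ex[0]])
p=cloud(s)
for v in range(236,262,4):
  for u in (228,236,244,252,258,262): 
    q=p[v,u]; d=q[:2]-O; print((u,v),np.round([d@ex,d@ey,q[2]]),end=' ')
  print()
E
```

```text
time: 12.2
tool_pos: [561.3, 74.1, 34.6]
tcp_rot: [-177.9, 1.0, 92.9]
ft_force: [-0.3, -0.1, -0.5]
finger_gap: 84.8
[562.24792694  74.04117893  34.84374118] [-177.98873204    1.0036456    92.85098155] [0.6222479  0.34173496 0.74395109] 85.26984419539954
(228, 236) [-7. 78.  0.] (236, 236) [-9. 33. 45.] (244, 236) [-2. 11. 63.] (252, 236) [ -1. -22.  95.] (258, 236) [  8. -27.  96.] (262, 236) [32.  5. 52.] 
(228, 240) [-11.  70.  -3.] (236, 240) [-13.  24.  45.] (244, 240) [-2. 13. 50.] (252, 240) [ -3. -24.  88.] (258, 240) [  3. -37.  97.] (262, 240) [31.  4. 42.] 
(228, 244) [-24.  39.  24.] (236, 244) [-17.  17.  43.] (244, 244) [-3. 10. 43.] (252, 244) [ -2. -22.  74.] (258, 244) [ -1. -45.  98.] (262, 244) [  5. -49.  99.] 
(228, 248) [-21.  49.   0.] (236, 248) [-6. 43. -1.] (244, 248) [-9. -2. 46.] (252, 248) [ -1. -19.  60.] (258, 248) [ -1. -45.  87.] (262, 248) [  1. -56.  97.] 
(228, 252) [-25.  39.   1.] (236, 252) [-18.  15.  22.] (244, 252) [-12.  -7.  43.] (252, 252) [ -2. -21.  52.] (258, 252) [ -1. -44.  76.] (262, 252) [ -2. -62.  94.] 
(228, 256) [-35.  14.  21.] (236, 256) [-22.   6.  22.] (244, 256) [-16. -17.  44.] (252, 256) [ -4. -25.  46.] (258, 256) [ -2. -45.  66.] (262, 256) [ -2. -61.  83.] 
(228, 260) [-33.  21.   1.] (236, 260) [-24.   2.  16.] (244, 260) [-13.  -9.  22.] (252, 260) [ -8. -33.  45.] (258, 260) [ -2. -45.  55.] (262, 260) [ -2. -61.  72.]
```

View pics/side13z.png

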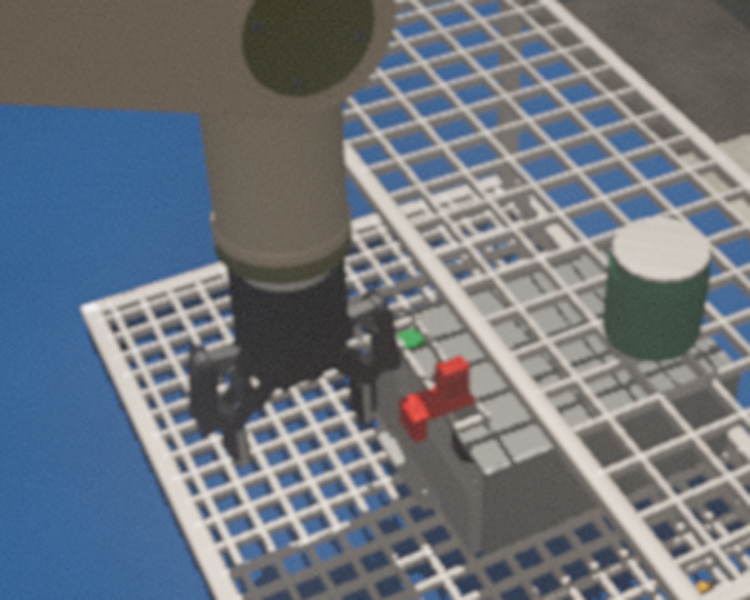

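```bash
python3 - <<'E'
from h import *
ex=np.array([np.cos(.031),np.sin(.031)]);ey=np.array([-ex[1],ex[0]])
def X(p): return p[...,:2]@ex
def Y(p): return p[...,:2]@ey
for n in('side0','top0','side13','top13'):
    s=load(n);p=cloud(s);f=s['frame'].astype(int);z=p[...,2];x=X(p);y=Y(p)
    br=f.min(-1)>120
    m=(abs(z-25)<5)&(x>440)&(x<500)&br&(y>-220)&(y<280)
    # front edge as lowest x per y bin
    e=[np.percentile(x[m&(abs(y-b)<8)],3) for b in range(-200,280,16) if (m&(abs(y-b)<8)).sum()>8]
    m2=(z>222)&(z<248)&(x>620)&(x<690)&(f.min(-1)>90)
    e2=[np.percentile(x[m2&(abs(y-b)<8)],3) for b in range(-200,280,16) if (m2&(abs(y-b)<8)).sum()>8]
    red=(f[...,2]>110)&(f[...,1]<70)&(f[...,0]<70)&(z>100)&(z<135)
    print(n,'deckfront',np.round(np.median(e),1),'tierfront',np.round(np.median(e2),1) if e2 else None,'redlip front',np.round(np.percentile(x[red],[1,3,8]),1),'red y',np.round(np.percentile(y[red],[3,50,97]),1),red.sum())
    if n in('side13','top13'):
        face=(z>50)&(z<96)&(x>615)&(x<660)&(y>-45)&(y<20)
        q=x[face]; print('face',len(q),np.round(np.percentile(q,[5,25,50,75,95]),1))
        rim=(z>90)&(z<103)&(x>615)&(x<660)&(y>-45)&(y<140); print('rim',rim.sum(),np.round(np.percentile(x[rim],[3,10,50]),1))
E
```

```text
side0 deckfront 471.6 tierfront 648.5 redlip front [627.7 627.9 629.2] red y [-0.5  4.3 20.1] 175
top0 deckfront 473.5 tierfront 650.4 redlip front [629.3 629.5 629.6] red y [ 0.2 13.2 22.1] 87
side13 deckfront 471.5 tierfront 648.5 redlip front [627.5 627.9 628.6] red y [-0.1  4.8 21.2] 212
face 268 [640.3 640.8 641.1 641.4 644.7]
rim 257 [620.5 640.2 643.5]
top13 deckfront 473.6 tierfront 650.5 redlip front [629.5 629.5 629.5] red y [-1.6  0.   0.8] 10
face 63 [640.5 642.4 642.7 643.  651.1]
rim 96 [642.4 642.8 646.6]
```

```bash
python3 -m pendant '[-8,0,8,0,85,-8,0,10,0,85,0,-15,8,0,85,0,-30,0,0,85,0,-25,0,0,85,0,-10,0,-0.01,85,0,0,0,0,85]'; python3 -m pendant '[0,0,0,0,85]'
```

```text
time: 12.88
tool_pos: [548.2, -7.8, 62.8]
tcp_rot: [-178.3, 1.0, 92.4]
ft_force: [0.3, -0.2, 0.3]
finger_gap: 85.1
time: 12.97
tool_pos: [548.5, -8.0, 62.9]
tcp_rot: [-178.4, 1.0, 92.3]
ft_force: [1.0, 0.9, -0.1]
finger_gap: 85.3
```

```bash
python3 -m pendant '[8,0,-1,0,85,10,0,0,0,85,8,0,0,0,85,3,0,0,0,85,0,0,0,0,85]'; python3 - <<'E'
from h import *
s=snap('side','side14');t=snap('top','top14');a=sensors.sense();print(a['tool_pos'],a['tcp_rot'],a['ft_force'],a['finger_gap'])
cv2.imwrite('pics/side14z.png',cv2.resize(s['frame'][100:260,160:360],None,fx=3.7,fy=3.7,interpolation=cv2.INTER_CUBIC))
E
```

```text
time: 13.38
tool_pos: [580.4, -3.5, 60.9]
tcp_rot: [-178.4, 0.9, 92.4]
ft_force: [0.4, -0.5, 0.3]
finger_gap: 84.7
[579.56667612  -3.69299809  60.72784439] [-178.32530804    0.9202371    92.42994279] [-0.46078286  0.39603218  0.29860255] 85.169360098794
```

View pics/side14z.png

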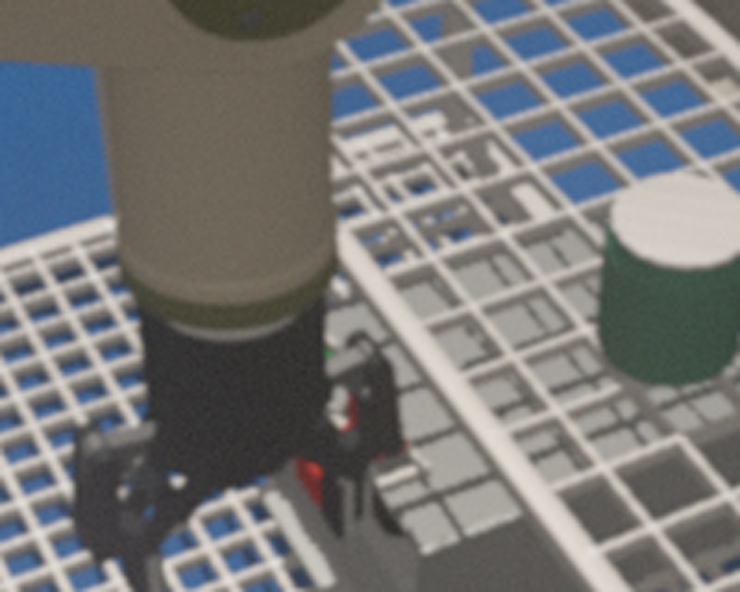

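```bash
python3 -m pendant '[0,6,0,0,85,0,8,0,0,85,0,8,0,0,85,0,8,0,0,85]'; python3 -m pendant '[0,8,0,0,85,0,6,0,0,85]'; python3 - <<'E'
from h import *
s=snap('side','side15');t=snap('top','top15');a=sensors.sense();print(a['tool_pos'],a['tcp_rot'],a['ft_force'],a['finger_gap'])
cv2.imwrite('pics/side15z.png',cv2.resize(s['frame'][100:260,160:360],None,fx=3.7,fy=3.7,interpolation=cv2.INTER_CUBIC))
E
```

```text
time: 13.82
tool_pos: [578.5, 27.1, 60.5]
tcp_rot: [-178.3, 1.0, 92.3]
ft_force: [-0.2, -2.4, 0.0]
finger_gap: 84.9
time: 13.98
tool_pos: [578.0, 43.1, 60.5]
tcp_rot: [-178.2, 1.0, 92.3]
ft_force: [0.3, -2.4, 0.1]
finger_gap: 84.9
[578.07558938  43.58448739  60.49098363] [-178.24361273    0.98457395   92.40276968] [-0.3183876   0.01680607  0.20369497] 85.02435505785482
```

View pics/side15z.png

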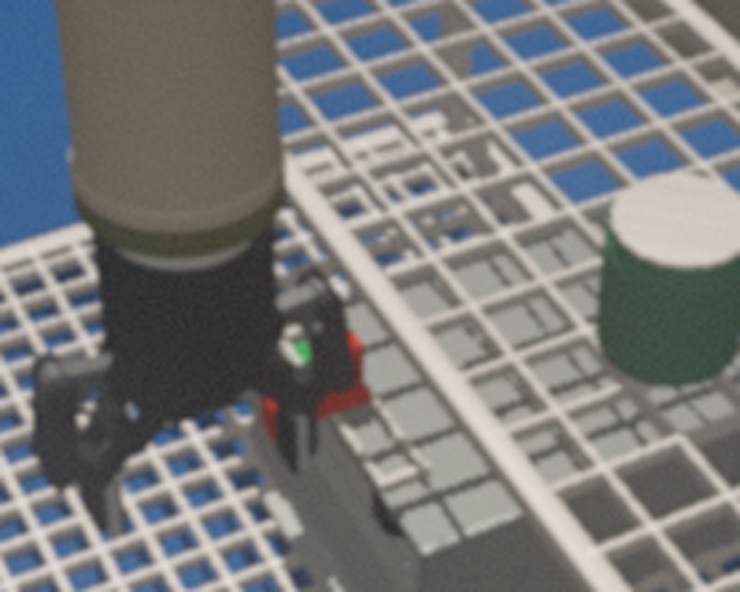

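```bash
python3 -m pendant '[0,5,0,0,85,0,6,0,0,85]'; python3 -m pendant '[0,4,0,0,85,0,3,0,0,85]'; python3 -m pendant '[0,3,0,0,85]'
```

```text
time: 14.25
tool_pos: [577.9, 54.5, 60.5]
tcp_rot: [-178.2, 1.0, 92.4]
ft_force: [-2.0, -2.3, -0.0]
finger_gap: 85.1
time: 14.42
tool_pos: [577.7, 62.4, 60.5]
tcp_rot: [-178.2, 1.0, 92.4]
ft_force: [-1.3, -2.3, 1.4]
finger_gap: 84.8
time: 14.5
tool_pos: [577.6, 65.7, 60.5]
tcp_rot: [-178.2, 1.0, 92.4]
ft_force: [-1.1, -2.2, 1.3]
finger_gap: 84.9
```

```bash
python3 -m pendant '[0,2,0,0,85]'; python3 -m pendant '[0,2,0,0,85]'; python3 -m pendant '[0,2,0,0,85]'
```

```text
time: 14.58
tool_pos: [577.6, 66.2, 60.6]
tcp_rot: [-178.2, 1.2, 92.3]
ft_force: [-1.7, -17.0, 1.3]
finger_gap: 85.0
time: 14.67
tool_pos: [577.5, 66.0, 60.6]
tcp_rot: [-178.1, 1.4, 92.3]
ft_force: [-1.7, -13.9, 1.3]
finger_gap: 85.0
time: 14.75
tool_pos: [577.5, 65.7, 60.7]
tcp_rot: [-178.1, 1.6, 92.2]
ft_force: [-2.6, -11.4, 1.1]
finger_gap: 84.8
```

```bash
python3 -m pendant '[0,-6,0,0,85,0,-6,0,0,85,-8,0,0,0,85,-25,0,0,0,85,-35,0,0,0,85,-35,0,10,0,85,-35,0,20,0,85,-15,20,10,0,85,0,35,10,0,85,0,35,10,0,85,0,35,0,0,85,0,10,0,0,85]'; python3 - <<'E'
from h import *
s=snap('side','side16');t=snap('top','top16');a=sensors.sense();print(a['tool_pos'],a['tcp_rot'],a['ft_force'],a['finger_gap'])
cv2.imwrite('pics/side16z.png',cv2.resize(s['frame'][100:320,80:380],None,fx=2.6,fy=2.6,interpolation=cv2.INTER_CUBIC))
ex=np.array([np.cos(.031),np.sin(.031)]);ey=np.array([-ex[1],ex[0]])
for n in('side0','side16','top0','top16'):
    s=load(n);p=cloud(s);f=s['frame'].astype(int);z=p[...,2];x=p[...,:2]@ex;y=p[...,:2]@ey
    red=(f[...,2]>100)&(f[...,1]<70)&(f[...,0]<70)&(z>100)&(z<160)&(x>600)&(x<700)
    tab=red&(z>132)
    print(n,'red y',np.round(np.percentile(y[red],[2,50,98]),1),'x',np.round(np.percentile(x[red],[2,98]),1),red.sum(),'tab y',np.round(np.percentile(y[tab],[5,50,95]),1) if tab.any() else None)
    if '16' in n:
        face=(z>50)&(z<96)&(x>615)&(x<660)&(y>-45)&(y<100); print('face',np.round(np.percentile(x[face],[5,25,50,75]),1))
E
```

```text
time: 15.75
tool_pos: [412.9, 192.4, 121.0]
tcp_rot: [-178.3, 1.1, 91.8]
ft_force: [0.2, 0.6, -0.1]
finger_gap: 85.1
[413.10711728 190.3871137  120.54815437] [-178.20964541    1.22553904   91.85033687] [ 0.45761891 -0.16515648 -0.13772749] 85.21267128438681
side0 red y [-0.4  5.8 20.3] x [627.7 672.2] 326 tab y [ 4.2  6.3 12.1]
side16 red y [58.6 64.8 78.7] x [627.5 672.7] 323 tab y [63.7 65.2 70.8]
face [640.3 640.7 641.  641.5]
top0 red y [-1.  13.  22.1] x [629.5 660.9] 124 tab y [ 4.8 12.3 18.1]
top16 red y [58.  71.  81.2] x [629.4 660.6] 114 tab y [64.9 71.  75.6]
face [634.  642.3 642.6 642.9]
```

View pics/side16z.png

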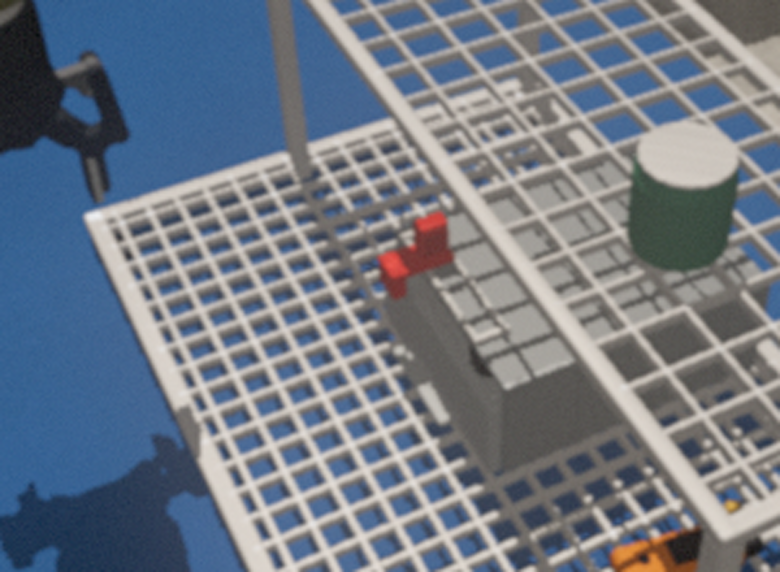

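View pics/top16.png

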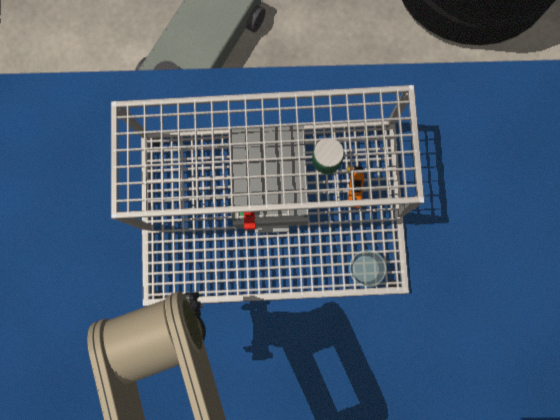

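```bash
python3 - <<'E'
from h import *
ey=np.array([-np.sin(.031),np.cos(.031),0])
for a,b in(('side0','side16'),('top0','top16')):
    A,B=load(a),load(b)
    def cen(s):
        f=s['frame'].astype(float); w=np.clip(f[...,2]-np.maximum(f[...,0],f[...,1])-30,0,None)
        p=cloud(s); box=np.zeros(w.shape,bool)
        x,y,z=np.moveaxis(p,-1,0); m=((w>20)&(x>610)&(x<700)&(z>95)&(z<165)).astype(np.uint8)
        m=cv2.dilate(m,np.ones((5,5)))>0; w=w*m; v,u=np.mgrid[0:420,0:560]
        return np.array([(w*u).sum(),(w*v).sum()])/w.sum(),w.sum()
    ca,wa=cen(A);cb,wb=cen(B)
    P=pt(A,ca[0],ca[1],None)
    # depth of centroid: use z~128 plane range
    cam=np.linalg.inv(A['view'])[:3,3]; d=pt(A,ca[0],ca[1],1000)-cam
    for zz in(122,128,134):
        P=cam+d*(zz-cam[2])/d[2]
        e=[np.linalg.norm(proj(A,P+ey*k)-cb) for k in np.arange(50,70,.1)]
        print(a,ca.round(2),cb.round(2),round(wa),round(wb),zz,'shift',50+.1*np.argmin(e),'resid px',round(min(e),2))
E
```

```text
side0 [252.71 217.65] [238.3  196.16] 22649 20870 122 shift 60.2 resid px 0.48
side0 [252.71 217.65] [238.3  196.16] 22649 20870 128 shift 59.7 resid px 0.48
side0 [252.71 217.65] [238.3  196.16] 22649 20870 134 shift 59.1 resid px 0.48
top0 [275.96 220.38] [248.79 221.65] 14741 14278 122 shift 59.6 resid px 0.11
top0 [275.96 220.38] [248.79 221.65] 14741 14278 128 shift 59.3 resid px 0.11
top0 [275.96 220.38] [248.79 221.65] 14741 14278 134 shift 59.0 resid px 0.11
```

```bash
python3 - <<'E'
from h import *
A,B=load('side0'),load('side16')
d=np.abs(A['frame'].astype(int)-B['frame']).max(-1)
for n,(u,v,r) in dict(ram=(243,362,25),gauge=(340,314,22),tin=(343,175,25)).items(): print(n,(d[v-r:v+r,u-r:u+r]>40).mean().round(3))
print(sensors.sense()['ft_force']); print(job.hand_in())
E
```

```text
ram 0.0
gauge 0.0
tin 0.0
[ 0.45761891 -0.16515648 -0.13772749]
the job is handed in; nothing more can be done
None
```

The job is done and handed in at about 15.8 s. The black key is in the drawer's front compartment, the drawer is shut, and the red lock is slid to its left end stop.

**What I did:** I set the key down standing in the compartment. Then I pushed the drawer home with the back of an open finger, with the tool upright because the pendant offers no lean. The same finger pushed the lock to the left.

**Last checks:**
- **Drawer:** Both cameras put its face within about 0.5 mm of the shut position.
- **Lock:** It moved about 59–60 mm by image tracking, where 60 mm is nominal, and stopped hard at 17 N.
- **Key:** It was still standing when last seen clearly, just before the drawer closed. With the drawer shut, only a dark spot shows in the gap above its front.
- **Ramekin, gauge and tin:** Comparing the first and last side pictures shows no change at any of them.
- **Arm:** It is clear of everything and its force reading is near zero.

**What disagreed or went wrong:**
- **Finger length:** The fingertips sit about 37–51 mm behind the reported tool point, depending on the opening. The first grasp closed above the key without touching it, so I re-measured from the pictures and tried again.
- **Push force:** One reading at the drawer's stop was 40 N along the push and 32 N upward, about 51 N in total at the wrist. By my geometry only the finger touched the drawer, but the 40 N limit on the gripper's body is close, and I can't rule out a higher peak between readings.
- **Tool tilt:** It crept to about 2 degrees during the work and could not be corrected.

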